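# Switch the seesaw gate and feed the grinding balls into the other jar

### The arm

A 7-joint arm with a two-finger parallel gripper is mounted at the origin on a cart in front of the work surface, level with it; the furniture and walls round the work are solid. World frame = base frame: x ahead of the robot, y to its left, z up, the work surface at z = 0. Lengths are in m, angles in rad, forces in N, time in s.
With the tool pointing down it reaches from about 0.4 to 0.85 m from the base axis. Payload 10.4 kg.
Tool frame: the origin (TCP) lies between the finger pads; the fingertips stand 17 mm ahead of it and the grasp point (between the pads) lies 2 mm behind it; x points along the fingers, y is the direction in which the jaws open and shut, and the axes are right-handed (so a half turn about x gives the same grasp; the last joint's range is limited). The gripper opens to 87 mm and grips with 3 to 60 N. Pads are 19 mm wide; open, the fingers measure 117 mm over their backs; the gripper's body (75 mm by 190 mm) begins 51 mm behind the grasp point.
Start: joints at [-1.29, 0.332, -0.065, 1.46, 0.022, 1.35, -0.088], TCP at [0.187, 0.596, 0.24] pointing down, gripper open.
Joint ranges: [-2.6, 2.6], [-0.5, 2.12], [-1.47, 1.34], [0.16, 2.42], [-1.27, 4.41], [0.06, 2.06], [-2.6, 2.6]. Speed limits (rad/s): [2.22, 2.22, 2.79, 2.79, 3.14, 3.14, 3.14].

### API

Orientations are given as a unit quaternion [x, y, z, w].
In Python, from bench import r, optics, close_job gives the robot as it stands.
- The arm moves only by the shell command python3 -m inch 'ROWS' [OPENING] [FORCE]. ROWS is JSON, a list of rows, each an object with "translation": the shift along the tool's x, y, z in cm, a list of three; "spin": the turn about the tool's x in degrees. In form: [{"translation": [tx, ty, tz], "spin": spin}, ...]. A call has 1 to 20 rows; each row shifts and turns the pose as measured when the row begins, along the tool's axes as they then stand; what a row does not reach is not made up. A row lasts 1/8 s, in which the tool goes at most 62.5 mm and 10.7 degrees, less where a joint would pass 70% of its speed; a pose out of reach is approached as far as the arm can. A call is refused whole if a number of a shift passes 6.25 or a number of a turn 10.7, either way. A call with a gripper value outside its range is refused whole. OPENING is the closure, from 0 (fully open) to 1 (shut), set as the call begins (- or left out, the last holds). The fingers move at their own pace and stop on an object; FORCE is the grip in N (left out, the last holds). Time passes only in rows, so rows that do not move let the fingers close. It gives the time, the measured TCP pose, the force and the opening at its end, in the units of the state.
- r.read_state(): the state, without advancing time (a new reading comes with each control period).
- optics.camera(name): name is "scene" or "top"; returns the picture (384x512x3 uint8, red, green, blue); there is no depth.
- optics.camera_model(name): a dict with "camera_matrix" (3x3 intrinsics, pixels), "world_from_camera" (4x4, takes a point from camera to world coordinates). Camera axes: x right, y down, z forward; pixel columns grow to the right and rows downward; lengths in m; the calibration is good to about 2 mm. A picture is of the moment at which its call begins. camera_model takes no time and is no camera call.
- close_job(): hands the job in, once; it reports no verdict.
The state is a dict: "time": time; "joint_positions": joint angles; "joint_vel": joint speeds; "joint_torque": joint torques, N m; "ee_pos": TCP position; "eef_rot": TCP orientation; "ft_force": force on the tool from outside, world axes, zero at the start; "torque": the same for the moment, N m; "width": finger opening in m.
Only numpy, scipy, OpenCV 4.12 (cv2) and the standard library are available. Lean on these libraries where they do the work, as an engineer would, in place of code of your own. Each camera call takes 0.05 s, during which the arm holds its last target.

### The job

The jar at the low end of the seesaw gate is not wanted this time: press down the raised end of the gate with the fingertips so that it rocks right over onto its other stop, and after that push the upright post of the slide stop to the left, all the way open, so that the three waiting steel balls roll down the chute and over the gate into the other jar. Nothing is to be gripped or lifted: do not touch the balls, and leave the jars and the things standing around where they are. Finish once all three balls lie in that jar.

Things in the scene. Friction and masses are not known exactly. Their poses are not given: they have to be found in the camera images.
- feeder: Fixed aluminium ball feeder, base 225 x 90 mm; origin on the worktop under the middle of the gate; +x away from the robot (turned up to 0.25 rad), +y left, z up; offsets elsewhere are in this frame. Its steel chute (inside 28 mm wide, walls 21 mm high) slopes down from x = 172 mm (floor 184 mm high) to its mouth at x = 22 mm (floor 160 mm high) over the gate's middle.
- gate (a joint): Angle (rad) of the white seesaw gate, a trough 160 mm long in y, open at both ends, pivot along x, 95 mm up. +0.24: left end raised, feeds the right jar; -0.24: right end raised, feeds the left jar. Starts on either stop. Top-heavy: pressed past level (about 1 N on a pad) it falls to the other stop and stays. Its wall on the robot's side is 177 mm high in the middle (|y| < 35 mm).
- pad_left (a point): Middle of the top face of the gate's left press pad, a flat ribbed tab 34 mm in y, 50 mm in x, on the robot's side of the trough: 50 mm nearer the robot and 63 mm left of the pivot. Its height is 0.114 m when down, 0.144 m when raised. The gate's side wall begins 30 mm from this point, away from the robot.
- pad_right (a point): The same point of the right press pad, 63 mm to the right of the pivot.
- stop (a joint): Travel (m) of the slide stop, a steel blade across the chute 60 mm behind the gate's pivot (feeder x = 60 mm): 0 closed (start), 0.040 fully open, moved to the feeder's +y (left). Friction about 1.5 N holds it where it is left. From about 0.03 the balls run out.
- post (a point): Centre of the top end of the black upright post on the slide stop, 14 mm thick, its top 250 mm above the worktop. The free post is 36 mm tall, from its 24 x 16 mm foot plate at 211 mm up. The chute walls below it end 187 mm above the worktop.
- jar_left: Open steel grinding jar, loose, 0.5 kg, 88 mm across, 68 mm tall, 76 mm inside, standing under the left end of the gate (120 mm to the left of the feeder's origin). Origin: centre of its underside.
- jar_right: The same jar under the right end of the gate, 120 mm to the right of the feeder's origin. Origin: centre of its underside.
- ball_0_center (a point): Centre of a steel ball, 24 mm across, 50 g; one of three that wait in a row in the chute behind the slide stop (this one is number 1 from the stop).
- ball_1_center (a point): Centre of a steel ball, 24 mm across, 50 g; one of three that wait in a row in the chute behind the slide stop (this one is number 2 from the stop).
- ball_2_center (a point): Centre of a steel ball, 24 mm across, 50 g; one of three that wait in a row in the chute behind the slide stop (this one is number 3 from the stop).
- dish_0: Bystander: flat round culture dish, 58 mm across, 14 mm high, on the worktop on the robot's side of the feeder. Origin under its centre, like all bystanders'.
- forceps: Bystander: forceps, 134 x 17 x 8 mm, lying on the robot's side of the right jar.
- tape_roll: Bystander: roll of label tape lying flat, 73 mm across, 19 mm high, behind the right jar.
- reagent_1: Bystander: reagent bottle with a white cap, 48 mm across, 76 mm tall, behind the left jar.
- reagent_3: Bystander: reagent bottle with a blue cap, 52 mm across, 86 mm tall, further behind the left jar, beside the chute.
- tube_cap: Bystander: loose screw cap, 34 mm across, 14 mm high, on the robot's side of the left jar.

How it is judged:
By the outcome, as a careful person would: the job done as asked, in the order asked, and still so for the second after the job is handed in, with the robot touching nothing.
It also fails if it takes over 48 s, if anything falls off the work surface, if the arm or the gripper's body presses on something with over 40 N, if the wrist force passes 120 N, or if a joint passes its speed limit or range.

## Working session

There is one attempt and no reset: what is moved stays moved. The work goes in short steps, Python scripts to look and compute and a shell command to move; the robot and the scene stay as the last step left them, time stands still between calls to the robot, and variables do not carry over. Pictures are saved under pics/ and viewed, and the job is handed in when it is done.

```bash
mkdir -p pics; ls; python3 - <<'E'
from bench import r, optics
import cv2,json
s=r.read_state();print({k:s[k] for k in('time','ee_pos','eef_rot','ft_force','width')})
for n in('scene','top'):
    im=optics.camera(n);cv2.imwrite(f'pics/{n}0.png',im[:,:,::-1]);m=optics.camera_model(n);print(n,m)
E
```

```text
pics
{'time': 0.0, 'ee_pos': array([0.18685366, 0.59601847, 0.23873078]), 'eef_rot': array([ 0.10646545,  0.69902346, -0.10750165,  0.69890965]), 'ft_force': array([-0.09003149, -0.18100802, -0.50635766]), 'width': 0.0867727159904614}
scene {'camera_matrix': array([[411.45838272,   0.        , 256.4926648 ],
       [  0.        , 411.45838272, 193.34288029],
       [  0.        ,   0.        ,   1.        ]]), 'world_from_camera': array([[ 0.87179019, -0.33670833,  0.35582211,  0.19452772],
       [-0.48977117, -0.614345  ,  0.61863109, -0.63610682],
       [ 0.0102993 , -0.71358792, -0.70048997,  0.85179065],
       [ 0.        ,  0.        ,  0.        ,  1.        ]])}
top {'camera_matrix': array([[449.63388991,   0.        , 250.5861428 ],
       [  0.        , 449.63388991, 197.65080772],
       [  0.        ,   0.        ,   1.        ]]), 'world_from_camera': array([[ 0.03861938, -0.97856813,  0.20226952,  0.36389596],
       [-0.99925059, -0.0372918 ,  0.01037168, -0.03585069],
       [-0.0026064 , -0.20251849, -0.97927497,  1.0770651 ],
       [ 0.        ,  0.        ,  0.        ,  1.        ]])}
```

View pics/scene0.png

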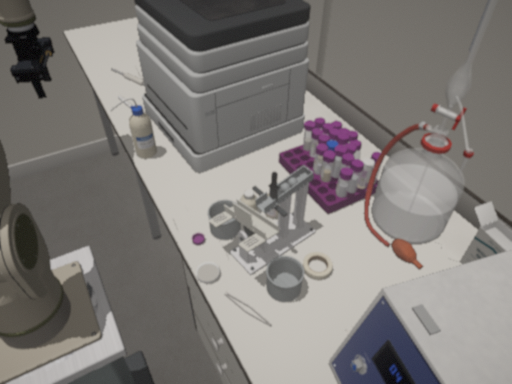

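View pics/top0.png

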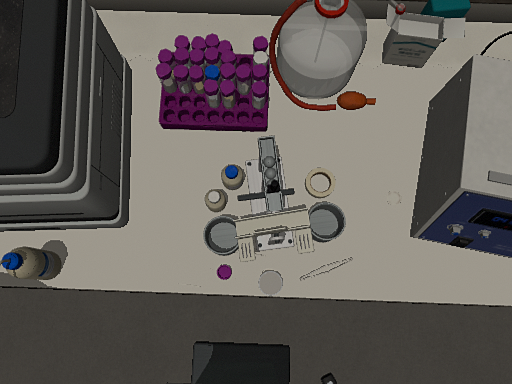

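The scene view shows the feeder at about (265,220), and the top view has its gate at about (272,222), with jars at (223,235) and (325,222). I'll enlarge both to see the details.

```bash
python3 - <<'E'
import cv2
a=cv2.imread('pics/scene0.png')[165:305,185:345];cv2.imwrite('pics/s0z.png',cv2.resize(a,None,fx=5,fy=4.2*5/4.2*0.85,interpolation=cv2.INTER_CUBIC))
a=cv2.imread('pics/top0.png')[130:265,195:355];cv2.imwrite('pics/t0z.png',cv2.resize(a,None,fx=4,fy=4,interpolation=cv2.INTER_CUBIC))
E
```

```text
(no output)
```

View pics/s0z.png

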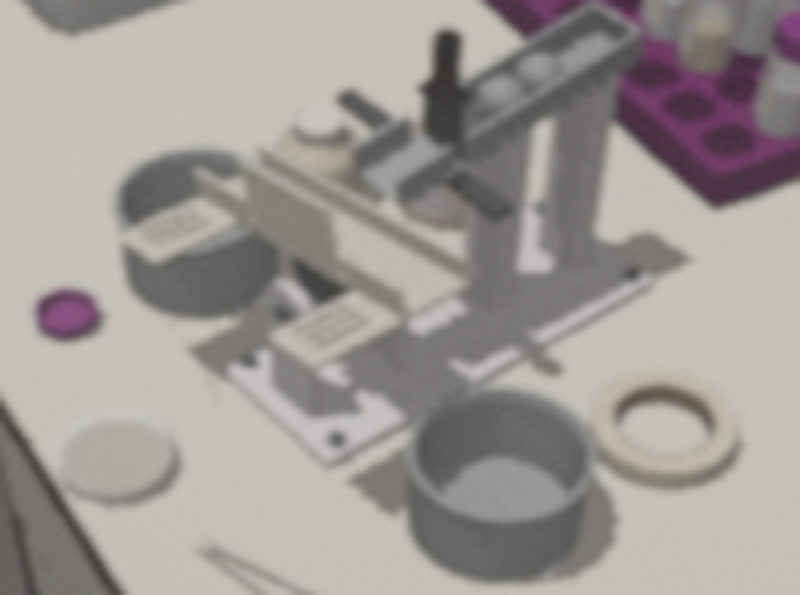

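View pics/t0z.png

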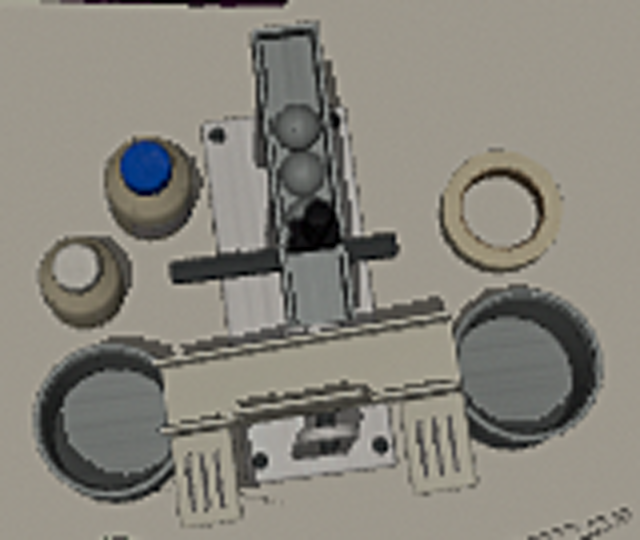

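Left pad: scene (220.6,218.9), top (246.8,251). Right pad: scene (252,242), top (304.8,241.8). Post top: scene (274.6,173.7), top (274.5,183). I'll triangulate these and fit the feeder pose.

```bash
cat > h.py <<'E'
import numpy as np
from bench import r, optics
M={n:optics.camera_model(n) for n in('scene','top')}
def ray(n,p):
    K=M[n]['camera_matrix'];T=M[n]['world_from_camera']
    d=T[:3,:3]@np.linalg.inv(K)@np.array([p[0],p[1],1.]);return T[:3,3],d/np.linalg.norm(d)
def plane(n,p,z):
    o,d=ray(n,p);return o+d*(z-o[2])/d[2]
def tri(ps,pt):
    A=np.zeros((3,3));b=np.zeros(3);R=[ray('scene',ps),ray('top',pt)]
    for o,d in R:
        P=np.eye(3)-np.outer(d,d);A+=P;b+=P@o
    x=np.linalg.solve(A,b);return x,max(np.linalg.norm(np.cross(x-o,d)) for o,d in R)
def proj(n,X):
    T=np.linalg.inv(M[n]['world_from_camera']);c=T[:3,:3]@X+T[:3,3];q=M[n]['camera_matrix']@c;return q[:2]/q[2]
E
python3 - <<'E'
from h import *
np.set_printoptions(precision=4,suppress=True)
for k,a,b in(('L',(220.6,218.9),(246.8,251)),('R',(252,242),(304.8,241.8)),('post',(274.6,173.7),(274.5,183))):print(k,*tri(a,b))
L='R';
for zl,zr in((.144,.114),(.114,.144)):
    l=plane('top',(246.8,251),zl);q=plane('top',(304.8,241.8),zr);ls=plane('scene',(220.6,218.9),zl);qs=plane('scene',(252,242),zr)
    print(zl,l,q,np.linalg.norm((l-q)[:2]),ls,qs)
p=plane('top',(274.5,183),.25);print('post',p,plane('scene',(274.6,173.7),.25))
# mid of pads vs post give yaw
# jars rims z=.068: top
j1=plane('top',(195+104/4,130+418/4),.068);j2=plane('top',(195+526/4,130+367/4),.068);print(j1,j2,np.linalg.norm(j1-j2))
d=j1-j2;print('yaw',np.arctan2(-d[0],d[1]),(j1+j2)/2)
E
```

```text
L [ 0.4475 -0.0226  0.1182] 0.0016806230337658042
R [ 0.468  -0.1419  0.1485] 0.0011473679223606191
post [ 0.5645 -0.0712  0.2512] 5.1724831132459034e-05
0.144 [ 0.4437 -0.0225  0.144 ] [ 0.4707 -0.1455  0.114 ] 0.12590779845977002 [ 0.4402 -0.0446  0.144 ] [ 0.4826 -0.1179  0.114 ]
0.114 [ 0.4463 -0.0221  0.114 ] [ 0.4674 -0.1421  0.144 ] 0.12183643647646972 [ 0.4506 -0.0195  0.114 ] [ 0.4709 -0.139   0.144 ]
post [ 0.5647 -0.0712  0.25  ] [ 0.5653 -0.0701  0.25  ]
[0.485  0.0382 0.068 ] [ 0.5232 -0.1992  0.068 ] 0.2404186105818341
yaw 0.15924954508297914 [ 0.5041 -0.0805  0.068 ]
```

Both measures agree: the right pad is raised (z 0.148, left 0.118), so the low-end jar is the left one and the balls must go to the right jar. Feeder yaw is about 0.166 and its origin about (0.505,-0.081). Next I'll work out the tool axes and the way across.

```bash
cat >> h.py <<'E'
from scipy.spatial.transform import Rotation as Ro
yaw=.166;O=np.array([.505,-.081,0]);F=Ro.from_euler('z',yaw).as_matrix()
def w(f):return O+F@np.array(f)
def fe(p):return F.T@(np.array(p)-O)
def to(target):
    s=r.read_state();R=Ro.from_quat(s['eef_rot']).as_matrix();np.set_printoptions(precision=4,suppress=True)
    d=R.T@(np.array(target)-s['ee_pos'])*100
    print('t',s['time'],'pos',s['ee_pos'],'feeder',fe(s['ee_pos']),'shift cm',d,'F',s['ft_force'],'w',s['width'])
    print('tool y in feeder',F.T@R[:,1],'x',R[:,0])
E
python3 - <<'E'
from h import *
to(w([-.056,-.057,.36]))
print(w([-.056,-.057,.146]),w([.06,-.04,.25]))
print('bottle top guess',plane('top',(12,262),.15),tri((137,110),(12,262)))
E
```

```text
t 0.1 pos [0.1868 0.5961 0.2388] feeder [-0.2019  0.7204  0.2388] shift cm [-12.0348 -62.7262  48.1974] F [ 0.2217  0.6096 -0.5179] w 0.08680397261836702
tool y in feeder [ 0.4526  0.8917 -0.0012] x [-0.0003 -0.0012 -1.    ]
[ 0.4592 -0.1465  0.146 ] [ 0.5708 -0.1105  0.25  ]
bottle top guess [0.4023 0.457  0.15  ] (array([0.4025, 0.447 , 0.1682]), np.float64(0.0010042854173840522))
```

```bash
python3 -m inch '[{"translation":[-4,0,0],"spin":0},{"translation":[-4,0,0],"spin":0},{"translation":[-4,0,0],"spin":0},{"translation":[0,-3.8,4.2],"spin":0},{"translation":[0,-3.8,4.2],"spin":0},{"translation":[0,-3.8,4.2],"spin":0},{"translation":[0,-3.8,4.2],"spin":0},{"translation":[0,-3.8,4.2],"spin":0},{"translation":[0,0,0],"spin":-9},{"translation":[0,0,0],"spin":-9},{"translation":[0,0,0],"spin":-9}]' 1 10; python3 - <<'E'
from h import *
to(w([-.056,-.057,.36]))
E
```

```text
time: 1.48
ee_pos: [0.3347, 0.3421, 0.3591]
eef_rot: [-0.066, 0.706, 0.06, 0.703]
ft_force: [0.5, 0.1, 0.6]
width: 0.0004
t 1.475 pos [0.3347 0.3421 0.3591] feeder [-0.098   0.4454  0.3591] shift cm [  0.256  -50.2872   3.5652] F [0.5145 0.1442 0.6053] w 0.000422401416490606
tool y in feeder [-0.0127  0.9999 -0.0072] x [-0.0035 -0.0079 -1.    ]
```

```bash
python3 -m inch '[{"translation":[0,-5,0.4],"spin":0},{"translation":[0,-5,0.4],"spin":0},{"translation":[0,-5,0.4],"spin":0},{"translation":[0,-5,0.4],"spin":0},{"translation":[0,-5,0.4],"spin":0},{"translation":[0,-5,0.4],"spin":0},{"translation":[0,-5,0.4],"spin":0},{"translation":[0,-5,0.4],"spin":0},{"translation":[0,-5,0.4],"spin":0},{"translation":[0,-5,0],"spin":0},{"translation":[0,0,0],"spin":0}]'; python3 - <<'E'
from h import *
to(w([-.056,-.057,.18]))
E
```

```text
time: 2.85
ee_pos: [0.4616, -0.1598, 0.3602]
eef_rot: [-0.068, 0.707, 0.061, 0.702]
ft_force: [0.3, 0.9, 0.3]
width: 0.0002
t 2.85 pos [ 0.4616 -0.1598  0.3602] feeder [-0.0559 -0.0705  0.3602] shift cm [18.0026  1.502   0.1475] F [0.267  0.8656 0.2971] w 0.0002450354396755759
tool y in feeder [-0.0168  0.9998 -0.0083] x [-0.0061 -0.0096 -0.9999]
```

```bash
python3 -m inch '[{"translation":[4,1.2,0],"spin":0},{"translation":[4,0,0],"spin":0},{"translation":[4,0,0],"spin":0},{"translation":[4,0,0],"spin":0},{"translation":[1,0,0],"spin":0},{"translation":[0,0,0],"spin":0}]'; python3 - <<'E'
from h import *
to(w([-.056,-.059,.145]))
import cv2
a=optics.camera('scene')[165:305,185:345];b=optics.camera('top')[150:270,200:350]
cv2.imwrite('pics/s1.png',cv2.resize(a[:,:,::-1],None,fx=4,fy=4,interpolation=cv2.INTER_CUBIC))
cv2.imwrite('pics/t1.png',cv2.resize(b[:,:,::-1],None,fx=4,fy=4,interpolation=cv2.INTER_CUBIC))
E
```

```text
time: 3.6
ee_pos: [0.4583, -0.1452, 0.1855]
eef_rot: [-0.068, 0.706, 0.063, 0.702]
ft_force: [-0.4, 0.6, 0.5]
width: 0.0006
t 3.6 pos [ 0.4583 -0.1452  0.1855] feeder [-0.0567 -0.0556  0.1855] shift cm [ 4.0513 -0.3195  0.09  ] F [-0.3748  0.6344  0.5368] w 0.0006008140559976428
tool y in feeder [-0.0204  0.9998 -0.0063] x [-0.0062 -0.0076 -1.    ]
```

View pics/s1.png

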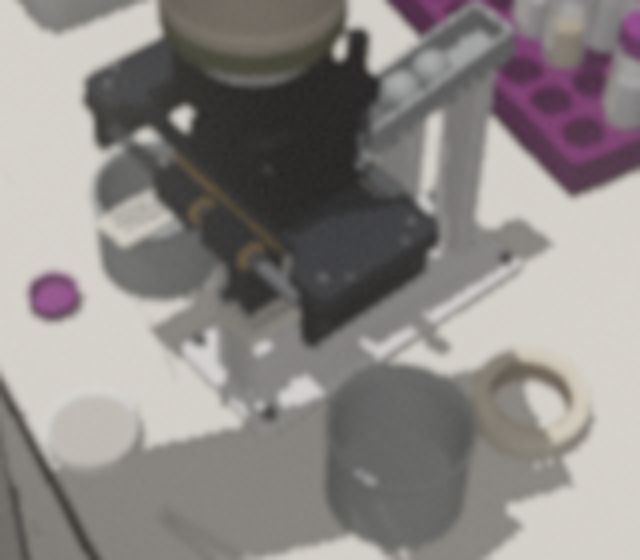

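View pics/t1.png

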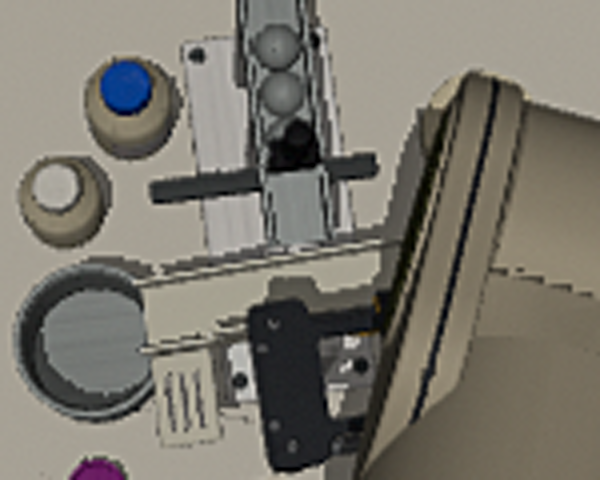

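The tool is over the right pad, clear of the wall, and the gate still stands as before. I'll press down in small steps.

```bash
python3 -m inch '[{"translation":[1.5,-0.4,0],"spin":0},{"translation":[0.7,0,0],"spin":0},{"translation":[0.7,0,0],"spin":0},{"translation":[0.6,0,0],"spin":0},{"translation":[0.6,0,0],"spin":0},{"translation":[0.5,0,0],"spin":0},{"translation":[0,0,0],"spin":0}]'; python3 - <<'E'
from h import *
to(w([-.056,-.059,.137]))
E
```

```text
time: 4.58
ee_pos: [0.4609, -0.15, 0.139]
eef_rot: [-0.068, 0.705, 0.063, 0.703]
ft_force: [0.3, 0.4, 1.0]
width: 0.0003
t 4.575 pos [ 0.4609 -0.15    0.139 ] feeder [-0.0549 -0.0608  0.139 ] shift cm [ 0.204   0.1832 -0.1017] F [0.2995 0.39   0.9824] w 0.000314621948612733
tool y in feeder [-0.0204  0.9998 -0.0067] x [-0.0013 -0.0071 -1.    ]
```

```bash
python3 -m inch '[{"translation":[0.4,0,0],"spin":0},{"translation":[0,0,0],"spin":0},{"translation":[0,0,0],"spin":0}]'; python3 -m inch '[{"translation":[-2,0,0],"spin":0},{"translation":[-4,0,0],"spin":0},{"translation":[-5,0,0],"spin":0},{"translation":[-5,0,0],"spin":0},{"translation":[0,-5,0],"spin":0},{"translation":[0,0,0],"spin":0}]';python3 - <<'E'
from h import *
to(w([.06,-.05,.31]))
import cv2
a=optics.camera('scene')[165:305,185:345];b=optics.camera('top')[150:270,200:350]
cv2.imwrite('pics/s2.png',cv2.resize(a[:,:,::-1],None,fx=4,fy=4,interpolation=cv2.INTER_CUBIC))
cv2.imwrite('pics/t2.png',cv2.resize(b[:,:,::-1],None,fx=4,fy=4,interpolation=cv2.INTER_CUBIC))
E
```

```text
time: 4.95
ee_pos: [0.4611, -0.1501, 0.1351]
eef_rot: [-0.068, 0.705, 0.063, 0.704]
ft_force: [0.2, -1.0, -0.6]
width: 0.0001
time: 5.7
ee_pos: [0.4704, -0.1989, 0.3015]
eef_rot: [-0.069, 0.704, 0.064, 0.704]
ft_force: [-0.4, -0.1, 0.0]
width: 0.0005
t 5.7 pos [ 0.4704 -0.1989  0.3015] feeder [-0.0536 -0.1106  0.3015] shift cm [-0.8935  5.7979 11.4879] F [-0.3986 -0.085   0.047 ] w 0.0004661381810623103
tool y in feeder [-0.0221  0.9997 -0.0067] x [ 0.0009 -0.0066 -1.    ]
```

View pics/s2.png

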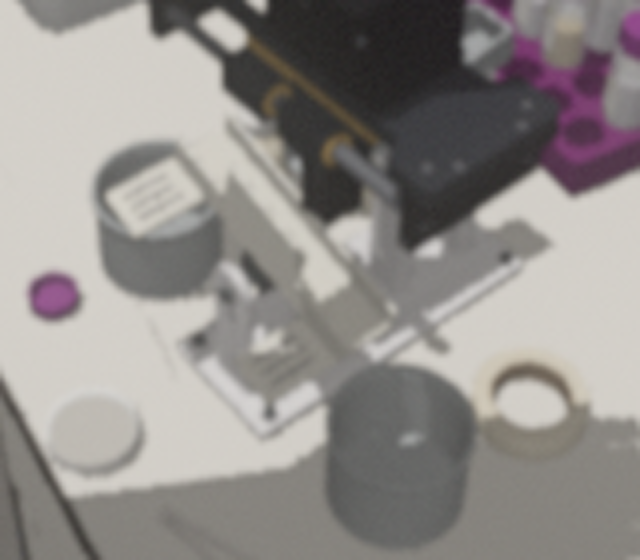

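View pics/t2.png

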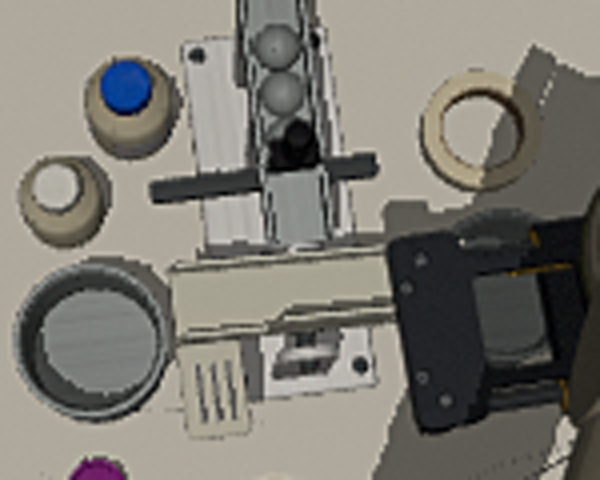

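The gate has rocked over: the left pad is now up at scene (223,214), top (253,247), and the jars are unmoved. I'll check the pad height, then move to the right of the post.

```bash
python3 -c "
from h import *
print(tri((223,213.75),(253.25,247.5)))"
python3 -m inch '[{"translation":[0,0,4],"spin":0},{"translation":[0,2.5,4],"spin":0},{"translation":[0,3,3.5],"spin":0},{"translation":[0,0,0],"spin":0},{"translation":[2.5,0,0],"spin":0},{"translation":[2.5,0,0],"spin":0},{"translation":[0,0,0],"spin":0}]';python3 - <<'E'
from h import *
to(w([.06,-.025,.241]))
import cv2
a=optics.camera('scene')[125:265,215:375];b=optics.camera('top')[130:250,200:350]
cv2.imwrite('pics/s3.png',cv2.resize(a[:,:,::-1],None,fx=4,fy=4,interpolation=cv2.INTER_CUBIC))
cv2.imwrite('pics/t3.png',cv2.resize(b[:,:,::-1],None,fx=4,fy=4,interpolation=cv2.INTER_CUBIC))
E
```

```text
(array([ 0.4510656 , -0.03552834,  0.14724695]), np.float64(9.272935974193558e-05))
time: 6.68
ee_pos: [0.5742, -0.1103, 0.2473]
eef_rot: [-0.07, 0.705, 0.071, 0.702]
ft_force: [-0.1, 0.4, 0.3]
width: 0.0008
t 6.675 pos [ 0.5742 -0.1103  0.2473] feeder [ 0.0634 -0.0404  0.2473] shift cm [ 0.6298  1.5477 -0.2896] F [-0.0797  0.4194  0.2739] w 0.0007624637141628218
tool y in feeder [-0.0332  0.9994  0.0016] x [-0.0037  0.0009 -1.    ]
```

View pics/s3.png

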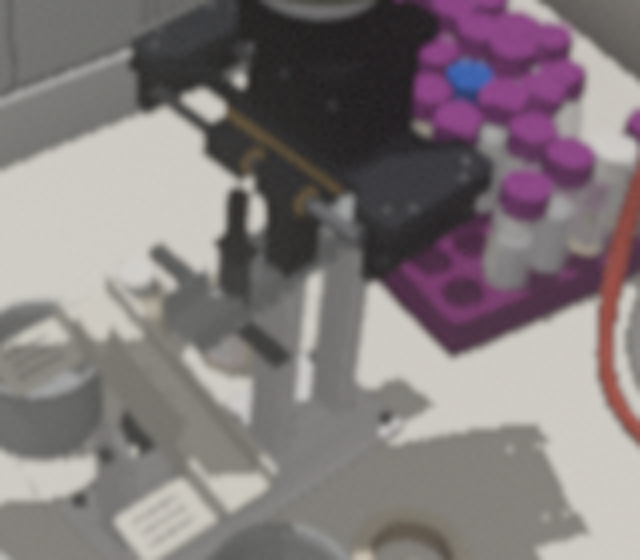

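View pics/t3.png

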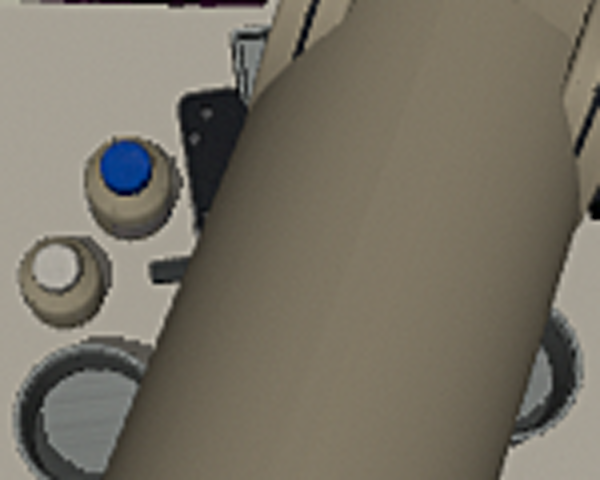

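The fingers stand to the right of the post, and the left pad measures 0.147 m high, so the gate is on its other stop. I'll push left now.

```bash
python3 -m inch '[{"translation":[0.5,0.5,-0.2],"spin":0},{"translation":[0,1,0],"spin":0},{"translation":[0,1,0],"spin":0},{"translation":[0,1,0],"spin":0},{"translation":[0,1,0],"spin":0},{"translation":[0,0.7,0],"spin":0},{"translation":[0,0,0],"spin":0}]';python3 - <<'E'
from h import *
to(w([.06,.018,.241]))
E
```

```text
time: 7.65
ee_pos: [0.5632, -0.0566, 0.2467]
eef_rot: [-0.07, 0.702, 0.071, 0.705]
ft_force: [-0.4, -0.0, 0.0]
width: 0.0007
t 7.65 pos [ 0.5632 -0.0566  0.2467] feeder [0.0614 0.0145 0.2467] shift cm [ 0.5675  0.3555 -0.1301] F [-0.3876 -0.0362  0.0229] w 0.000710590790531695
tool y in feeder [-0.0336  0.9994  0.    ] x [ 0.0037  0.0008 -1.    ]
```

```bash
python3 -m inch '[{"translation":[0,0.4,0],"spin":0},{"translation":[0,0.3,0],"spin":0},{"translation":[0,0.3,0],"spin":0},{"translation":[0,0.2,0],"spin":0}]';python3 - <<'E'
from h import *
to(w([.06,.018,.241]))
import cv2
a=optics.camera('scene')[145:305,205:345]
cv2.imwrite('pics/s4.png',cv2.resize(a[:,:,::-1],None,fx=3.7,fy=3.7,interpolation=cv2.INTER_CUBIC))
E
```

```text
time: 8.15
ee_pos: [0.561, -0.0452, 0.2468]
eef_rot: [-0.07, 0.702, 0.07, 0.705]
ft_force: [0.7, -1.7, -0.1]
width: 0.0005
t 8.15 pos [ 0.561  -0.0452  0.2468] feeder [0.0611 0.0261 0.2468] shift cm [ 0.582  -0.8023 -0.1382] F [ 0.676  -1.6914 -0.1409] w 0.0005023531474578149
tool y in feeder [-0.0321  0.9995 -0.0009] x [ 0.0045 -0.     -1.    ]
```

View pics/s4.png

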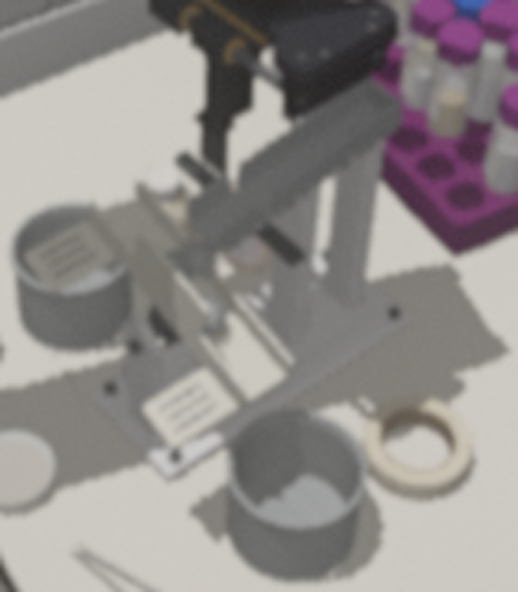

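A ball is on the gate at about (212,315) in the crop. The force of 1.7 N looks like sliding friction only, so I'll push on to the end stop.

```bash
python3 -m inch '[{"translation":[0,0.3,0],"spin":0},{"translation":[0,0.3,0],"spin":0}]';python3 -m inch '[{"translation":[0,0.3,0],"spin":0},{"translation":[0,0.2,0],"spin":0}]'; python3 - <<'E'
from h import *
to(w([.06,.018,.241]))
import cv2
a=optics.camera('scene')[145:305,205:345]
cv2.imwrite('pics/s5.png',cv2.resize(a[:,:,::-1],None,fx=3.7,fy=3.7,interpolation=cv2.INTER_CUBIC))
E
```

```text
time: 8.45
ee_pos: [0.5604, -0.0438, 0.247]
eef_rot: [-0.071, 0.701, 0.066, 0.706]
ft_force: [6.9, -12.7, -4.9]
width: 0.0005
time: 8.7
ee_pos: [0.5604, -0.0441, 0.247]
eef_rot: [-0.072, 0.701, 0.061, 0.707]
ft_force: [4.9, -6.0, -3.6]
width: 0.0007
t 8.7 pos [ 0.5604 -0.0441  0.247 ] feeder [0.0607 0.0273 0.247 ] shift cm [ 0.6179 -0.9155 -0.1001] F [ 4.916  -5.9959 -3.6117] w 0.0006932482172243734
tool y in feeder [-0.0222  0.9996 -0.0152] x [ 0.0109 -0.0134 -0.9999]
```

View pics/s5.png

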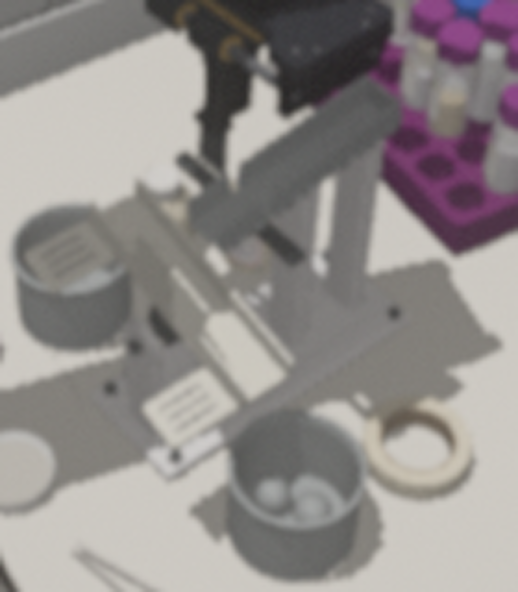

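The push force rose to 12.7 N with no more travel, so the stop is fully open, and at least two balls are in the right jar at about (295,495). I'll back off to the right, rise, and look again.

```bash
python3 -m inch '[{"translation":[0,-1.2,0],"spin":0},{"translation":[0,-0.8,0],"spin":0},{"translation":[-4,0,0],"spin":0},{"translation":[-5,0,0],"spin":0},{"translation":[-3,0,0],"spin":0},{"translation":[0,5,-2],"spin":0},{"translation":[0,5,-2],"spin":0},{"translation":[0,5,-2],"spin":0},{"translation":[0,5,-2],"spin":0},{"translation":[0,5,-2],"spin":0},{"translation":[0,5,-2],"spin":0},{"translation":[0,4,0],"spin":0},{"translation":[0,0,0],"spin":0}]'; python3 - <<'E'
from h import *
import cv2
a=optics.camera('scene')[155:305,195:345];b=optics.camera('top')[130:265,195:355]
cv2.imwrite('pics/s6.png',cv2.resize(a[:,:,::-1],None,fx=4,fy=4,interpolation=cv2.INTER_CUBIC))
cv2.imwrite('pics/t6.png',cv2.resize(b[:,:,::-1],None,fx=4,fy=4,interpolation=cv2.INTER_CUBIC))
E
```

```text
time: 10.38
ee_pos: [0.3748, 0.255, 0.3658]
eef_rot: [-0.069, 0.703, 0.062, 0.705]
ft_force: [0.1, -0.7, -0.3]
width: 0.0006
```

View pics/s6.png

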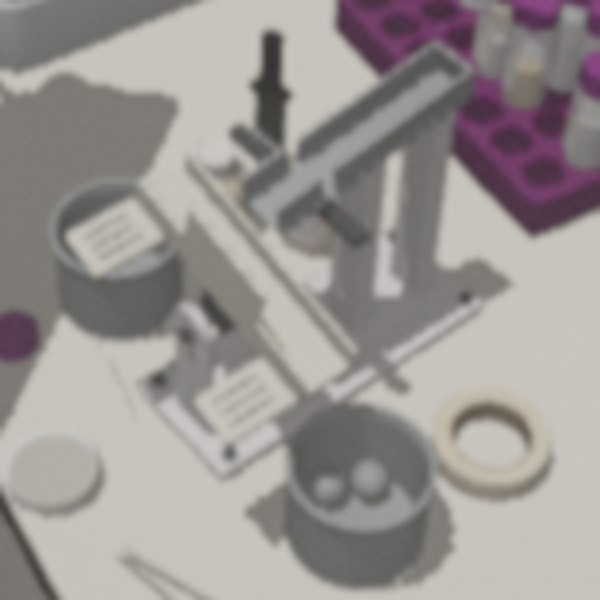

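View pics/t6.png

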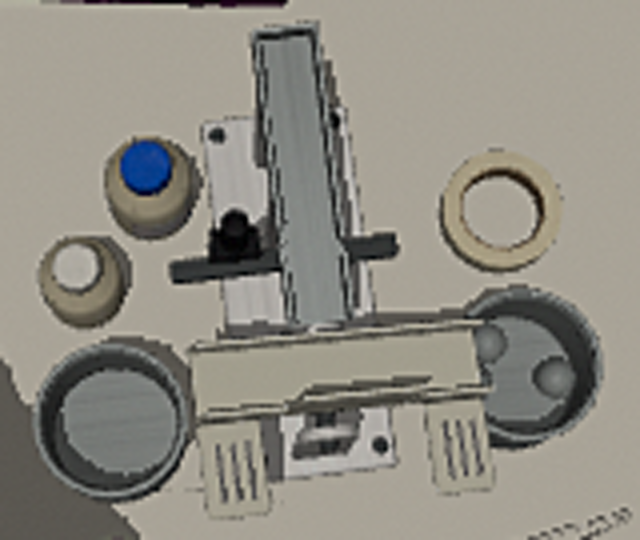

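The post is open, at (234,228), and the chute and gate are empty. Only two balls show per view, possibly not the same two. I'll wait a little and check the post travel and which balls match across the views.

```bash
python3 -m inch '[{"translation":[0,1,0],"spin":0},{"translation":[0,0,0],"spin":0},{"translation":[0,0,0],"spin":0},{"translation":[0,0,0],"spin":0},{"translation":[0,0,0],"spin":0},{"translation":[0,0,0],"spin":0},{"translation":[0,0,0],"spin":0},{"translation":[0,0,0],"spin":0}]'; python3 - <<'E'
from h import *
np.set_printoptions(precision=4,suppress=True)
import cv2
print('post',fe(plane('top',(195+234/4,130+220/4),.25)), fe(plane('top',(274.5,183),.25)))
S=[(195+328/4,155+488/4),(195+370/4,155+478/4)];T=[(195+488/4,130+343/4),(195+553/4,130+378/4)]
for s in S:
    print('scene',fe(plane('scene',s,.017)),[tri(s,t)[1] for t in T])
for t in T: print('top',fe(plane('top',t,.017)))
A=optics.camera('scene');B=optics.camera('top');a=A[245:305,255:310];b=B[195:250,290:350]
cv2.imwrite('pics/s7.png',cv2.resize(a[:,:,::-1],None,fx=9,fy=9,interpolation=cv2.INTER_CUBIC))
cv2.imwrite('pics/t7.png',cv2.resize(b[:,:,::-1],None,fx=9,fy=9,interpolation=cv2.INTER_CUBIC))
cv2.imwrite('pics/s7f.png',A[:,:,::-1])
E
```

```text
time: 11.48
ee_pos: [0.3761, 0.2596, 0.3667]
eef_rot: [-0.065, 0.703, 0.058, 0.706]
ft_force: [-1.1, -0.0, 0.1]
width: 0.0005
post [0.0617 0.0397 0.25  ] [ 0.0605 -0.0002  0.25  ]
scene [ 0.001  -0.0929  0.017 ] [np.float64(0.012777528146637086), np.float64(0.009579535185820493)]
scene [ 0.0255 -0.1033  0.017 ] [np.float64(9.747435697730043e-05), np.float64(0.0024376226030807654)]
top [ 0.0221 -0.1089  0.017 ]
top [-0.0036 -0.1439  0.017 ]
```

View pics/s7.png

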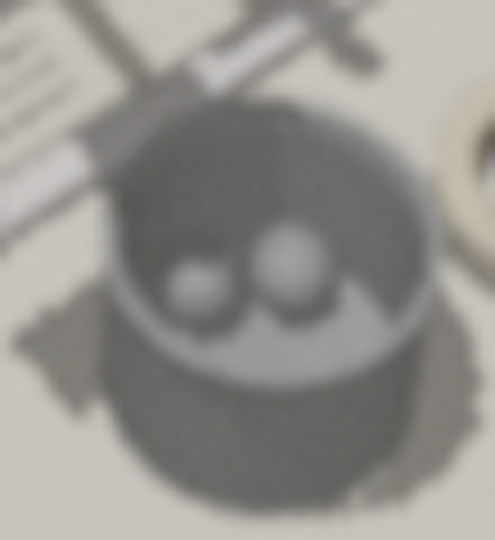

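View pics/t7.png

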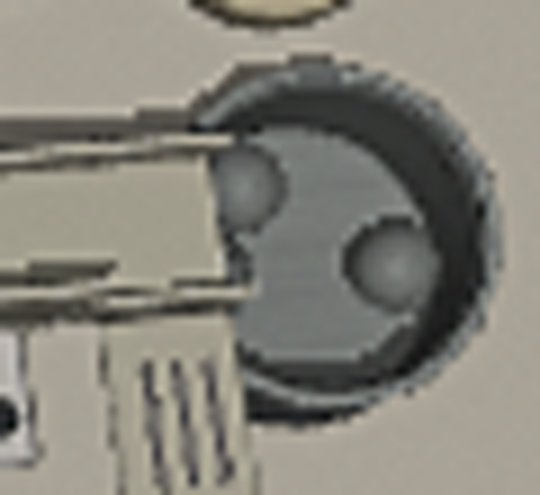

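View pics/s7f.png

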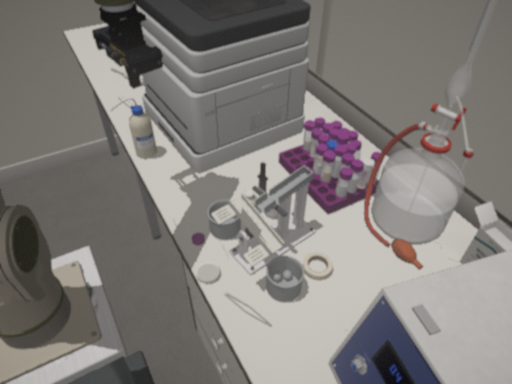

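Scene ball B matches top ball 1 at feeder (0.022,-0.109). Scene ball A at (0.001,-0.093) and top ball 2 at (-0.004,-0.144) look like different balls. I'll check that each would be hidden in the other view.

```bash
python3 -c "
from h import *
print('A in top crop',(proj('top',w([.001,-.093,.017]))-[290,195])*9)
c=proj('scene',w([-.004,-.144,.017]));print('top2 in scene crop',(c-[255,245])*9)
from h import *
A=w([.001,-.093,.017]);B=w([.0255,-.103,.017]);C=w([-.004,-.144,.017]);J=w([0,-.12,0])
print([np.linalg.norm((p-J)[:2]) for p in(A,B,C)],np.linalg.norm(A-C),np.linalg.norm(A-B))
"
```

```text
A in top crop [196.110061   272.66727063]
top2 in scene crop [312.71776359 428.93395666]
[np.float64(0.027018512172212607), np.float64(0.030647185841443922), np.float64(0.024331050121192875)] 0.05124451190127584 0.02646223724479849
```

There are three separate balls, all within 31 mm of the jar's centre. A is under the gate end in the top view, where only its dark edge shows at (240,255). C is behind the near jar wall in the scene view, at (313,429).

```bash
python3 -c "
from bench import close_job
print(close_job())"
```

```text
the job is handed in; nothing more can be done
None
```

The job is done and handed in at about 11.6 s: all three balls lie in the right jar.

- **Gate:** The right end was the raised one, so I pressed the right pad down with the closed fingertips. The gate rocked onto its other stop; the left pad then measured 0.147 m high, against 0.144 m nominal.
- **Stop:** I pushed the post left to its end. The force rose to 12.7 N with no more travel, and the post measured 39.7 mm of travel against 40 mm.
- **Balls:** The chute and gate are empty. No single view shows all three balls, only two each. Matching the two views gives one ball seen in both, one hidden under the gate end in the top view and one hidden behind the jar wall in the scene view. All three lie within 31 mm of the right jar's centre.
- **Surroundings:** By eye in the last pictures, the jars and the things standing around are where they were, and the arm is clear of everything.

No check failed. The only disagreement was about 3–4 mm between my triangulated pad heights and the nominal values, which is close to the camera calibration error.

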